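# Clamp up a two-tone tower blank in the hydraulic glue press

### The arm

A 6-joint arm with a two-finger parallel gripper is mounted at the origin on the work surface. World frame = base frame: x ahead of the robot, y to its left, z up, the work surface at z = 0. Lengths are in m, angles in degrees, forces in N, time in s.
With the tool pointing down it reaches from about 0.4 to 0.825 m from the base axis. Payload 7 kg.
Tool frame: the origin (TCP) lies on the mounting face of the last link; the fingertips stand 178 mm ahead of it and the grasp point (between the pads) lies 159 mm ahead of it; z points along the fingers, y is the direction in which the jaws open and shut (so a half turn about z gives the same grasp; the last joint's range is limited). The gripper opens to 88 mm and grips with 3 to 60 N. Pads are 19 mm wide; open, the fingers measure 130 mm over their backs; the gripper's body (78 mm by 193 mm) begins 47 mm behind the grasp point.
Start: joints at [16.507, 20.546, 0.682, 0, -70.136, -16.507], TCP at [0.675, -0, 0.405] pointing down, gripper open.
Joint ranges: [-176.03, 176.03], [-82.01, 121.73], [-58.28, 71.71], [-173.87, 95.51], [-174.79, -0.11], [-173.66, 173.66]. Speed limits (degrees/s): [136.94, 136.94, 172.46, 180, 180, 180].

### API

Orientations are given as [roll, pitch, yaw] about the fixed x, y, z axes, in that order (R = Rz(yaw) Ry(pitch) Rx(roll)).
In Python, from plant import r gives the robot as it stands. The module is installed in compiled form; this text tells all that it offers.
- The arm moves only by the tool carry_out, never from a script. Its argument "plan" is a list of rows, each a list of 3 entries, a list of its own where there are three numbers: the shift along the tool's x, y, z in m, then the turn, a rotation vector about the tool's x, y, z in degrees, then the closure in counts, from 0 (fully open) to 255 (shut). In form: [[[x, y, z], [ax, ay, az], hand], ...]. A call has 1 to 12 rows; each row shifts and turns the commanded pose from where the row before left it, along the tool's axes as they then stand; what a row does not reach is not made up. A row lasts 1/12 s, in which the tool goes at most 41.7 mm and 7.16 degrees, less where a joint would pass 70% of its speed; a pose out of reach is approached as far as the arm can. A call is refused whole if a number of a shift passes 0.0417 or a number of a turn 7.16, either way. A call with a gripper value outside its range is refused whole. The fingers move at their own pace and stop on an object; "grip_force" is the grip in N (left out, the last holds). Time passes only in rows, so rows that do not move let the fingers close. It gives the time, the measured TCP pose, the force and the opening at its end, in the units of the state.
- r.get_state(): the state, without advancing time (a new reading comes with each control period).
- r.capture(name): name is "scene" or "side" or "wrist"; returns the picture (384x512x3 uint8, red, green, blue); there is no depth.
- r.get_calibration(name): a dict with "K" (3x3 intrinsics, pixels), "rvec" (rotation vector, rad) and "tvec" (3), from world to camera coordinates, as OpenCV has them. Camera axes: x right, y down, z forward; pixel columns grow to the right and rows downward; lengths in m; the calibration is good to about 2 mm. A picture is of the moment at which its call begins: read the wrist's pose just before it. get_calibration takes no time and is no camera call; for the wrist camera it gives the pose at the moment of the call.
- r.close_job(): hands the job in, once; it reports no verdict.
The state is a dict: "time_s": time; "joints": joint angles; "qd": joint speeds; "joint_torque": joint torques, N m; "tcp_pos": TCP position; "eef_rot": TCP orientation; "contact_force": force on the tool from outside, world axes, zero at the start; "moment": the same for the moment, N m; "gripper_width": finger opening in m.
Only numpy, scipy, OpenCV 4.12 (cv2) and the standard library are available. Lean on these libraries where they do the work, as an engineer would, in place of code of your own. Each camera call takes 0.05 s, during which the arm holds its last target. There are 200 camera calls.

### The job

In the bench press, stand the dark half of the tower blank against the fixed fence and the light half between it and the jaw, upright as on the bench, centred along the fence and ends level; set them down, do not drop them. Then screw the blue release valve shut and pump the handle with full strokes, letting it come right up each time, until the gauge needle stays in the green with the handle up. Move the jaw by the pump only, leave everything else alone, and let go with the blank left clamped.

Things in the scene. Friction and masses are not known exactly. Their poses are not given: they have to be found in the camera images.
- press: Bench glue press on a fixed 420 x 430 mm base plate: grey bed with steel top, fence (robot side), jaw, red cylinder behind it, red hand pump at the right (-y), valve block at the left. Origin at bench height under the bed's middle; x from fence to jaw, y left along the fence, z up. Bed top 45 mm up. Behind the jaw (x over 125 mm) end plate 95 mm high; gauge on the jaw's right half 123 mm high.
- dark_half_center (a point): Dark brown hardwood half of the blank, a block 44 x 150 x 70 mm (x thickness, y length, z height), about 0.25 kg, loose on the bench left of the press, standing on its 44 mm wide long side. Point at its centre, 35 mm above its underside; axes are the block's.
- light_half_center (a point): Light hardwood half, same size (44 x 150 x 70 mm) and pose on the bench; point at its centre, 35 mm above its underside; axes are the block's. Which of the two stands nearer the robot changes.
- fence_face (a point): Middle of the fixed fence's plywood face at bed height; axes as the press. Fence 34 mm high above the bed, 160 mm wide, 40 mm thick; the 70 mm high halves stand 36 mm above it, so fingers can pass over it. The dark half's 44 mm thickness goes from here towards +x of the press.
- jaw_face (a point): Middle of the moving jaw's plywood face at bed height; axes as the press. Jaw 34 mm high above the bed, 160 mm wide, 40 mm thick. Distance from fence_face = opening: 122 to 134 mm at the start, 88 mm when the halves are clamped. The face gives up to 6 mm under clamping.
- jaw (a joint): Travel of the jaw towards the fence in m: 0 fully back (opening 134 mm), grows as it closes, at most 0.075. The cylinder holds it where it is; the pump moves it about 12 mm for each full stroke with the valve shut (3 to 5 strokes to clamp). Do not push it with the robot: over 6 N counts as forcing it.
- pump_lever (a joint): Pump handle angle in rad: 0 up (a spring returns it there within a second when let go), 0.45 at the bottom stop. A full stroke goes beyond 0.36 and back under 0.08. It takes 4 to 15 N at the grip; a relief valve yields when the pair is clamped, so extra strokes do no harm. With the release valve open pumping moves nothing.
- lever_grip (a point): Middle of the pump handle's black rubber grip, 28 mm diameter, 110 mm long, 270 mm from the pivot. The lever lies along the press's x axis, pointing from pivot to the robot; up, it slopes 0.50 rad above level (grip 279 mm above the bench), at the bottom stop 0.05 rad (164 mm). Its end stands 310 mm high at rest. Reservoir tube below: 107 mm high.
- lever_pivot (a point): Pivot of the pump handle, 150 mm above the bench; the handle swings about the press's y axis through it.
- release_valve (a joint): Release valve angle in rad: 0 open, 1.40 shut at its stop, growing clockwise seen from above; counts as shut above 1.2. It stays where it is left; about 0.22 N m to turn.
- valve_grip (a point): Middle of the release valve's blue bar, on its vertical turning axis, 80 mm above the bench. Bar 50 mm long, 14 mm thick, 34 mm high (top at 95 mm) over a black disc of 40 mm diameter. x of this point lies along the bar: at 0 it is turned 0.70 rad anticlockwise from the press's x axis, at 1.40 0.70 rad clockwise.
- gauge_needle (a joint): Needle of the 63 mm clamping force gauge (dial facing up, on the jaw's right half behind its face) in rad: 0 no clamping force, grows clockwise. Green zone from 0.45. It rises to 1 to 2 during a stroke that clamps and settles at 0.6 to 0.9 with the handle up (less after a stroke that only just reached the halves: give one more). Below 0.35 while the jaw is only travelling.
- glue_bottle: White closed glue bottle with red cap, 60 mm diameter, 165 mm high, bystander; origin under its middle.
- mallet: Mallet 270 mm long lying near the robot on the left, bystander; origin under its middle.
- tape_roll: Yellow roll of tape 96 mm across, 25 mm high, bystander; origin under its middle.
- sanding_block: Cork sanding block 115 x 65 x 24 mm, bystander; origin under its middle.
- massing_model: Architectural massing model, white volumes on a 160 x 120 mm card base, up to 95 mm high, bystander right of the pump; origin under its middle.
- glue_brush: Brush 180 mm long lying right of the pump handle, bystander; origin under its middle.
- bar_clamp: Steel bar clamp 240 mm long lying at the right, bystander; origin under its middle.
Not all that is in view belongs to the job. Leave any pink look-alike of the part that bears dark_half_center alone.

How it is judged:
By the outcome, as a careful person would: the job done as asked, in the order asked, and still so for the second after the job is handed in, with the robot touching nothing.
It also fails if it takes over 72 s, if anything falls off the work surface, if the arm or the gripper's body presses on something with over 40 N, if the wrist force passes 120 N, or if a joint passes its speed limit or range.

## Working session

There is one attempt and no reset: what is moved stays moved. The work goes in short steps, Python scripts to look and compute and a tool call to move; the robot and the scene stay as the last step left them, time stands still between calls to the robot, and variables do not carry over. Pictures are saved under pics/ and viewed, about 8 in all and at most 12, crops included, and the job is handed in when it is done.

Besides the shell and the picture viewer there is one more tool, called after "Emit:" as a command line: name --argument value ..., lists and objects as JSON in quotes. carry_out: Moves the arm, as the interface text tells. Its arguments: {"type":"object","properties":{"plan":{"type":"array","items":{"type":"array"}},"grip_force":{"type":"number"}},"required":["plan"]}

```bash
mkdir -p pics; ls; python3 - <<'E'
from plant import r
import cv2, numpy as np
s=r.get_state(); print({k:np.round(v,3) for k,v in s.items()})
for n in ("scene","side"):
    im=r.capture(n); cv2.imwrite(f"pics/{n}0.png",cv2.resize(im[...,::-1],(800,600),interpolation=cv2.INTER_CUBIC))
    c=r.get_calibration(n); R=cv2.Rodrigues(np.array(c["rvec"],float))[0]
    print(n,np.round(c["K"],1).tolist(),"cam",np.round(-R.T@np.ravel(c["tvec"]),3),"dir",np.round(R[2],2))
E
```

```text
pics
{'time_s': np.float64(0.0), 'joints': array([ 1.6507e+01,  2.0591e+01,  6.3200e-01, -2.1000e-02, -7.0136e+01,
       -1.6509e+01]), 'qd': array([ 0.076, -0.061, -0.015,  0.068,  0.003, -0.033]), 'joint_torque': array([-1.0000e-03, -5.8273e+01,  2.9306e+01,  6.9970e+00,  7.0000e-03,
       -0.0000e+00]), 'tcp_pos': array([0.675, 0.   , 0.404]), 'eef_rot': array([ 1.79903e+02, -9.00000e-03, -9.00080e+01]), 'contact_force': array([ 0.7  , -0.532, -0.366]), 'moment': array([ 0.019,  0.015, -0.046]), 'gripper_width': np.float64(0.088)}
scene [[401.9, 0.0, 259.7], [0.0, 401.9, 189.8], [0.0, 0.0, 1.0]] cam [1.315 0.383 1.357] dir [-0.53 -0.27 -0.8 ]
side [[474.5, 0.0, 256.6], [0.0, 474.5, 186.9], [0.0, 0.0, 1.0]] cam [0.36  1.208 1.318] dir [ 0.09 -0.74 -0.67]
```

View pics/scene0.png

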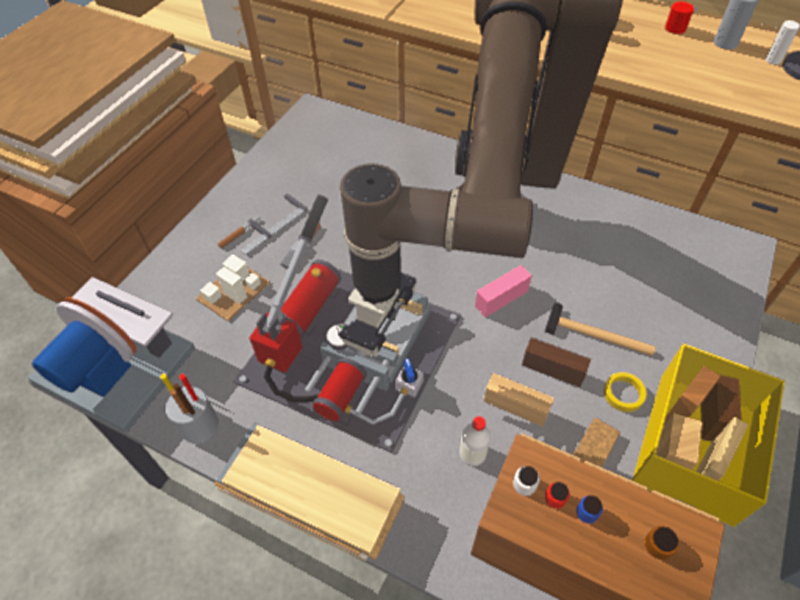

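View pics/side0.png

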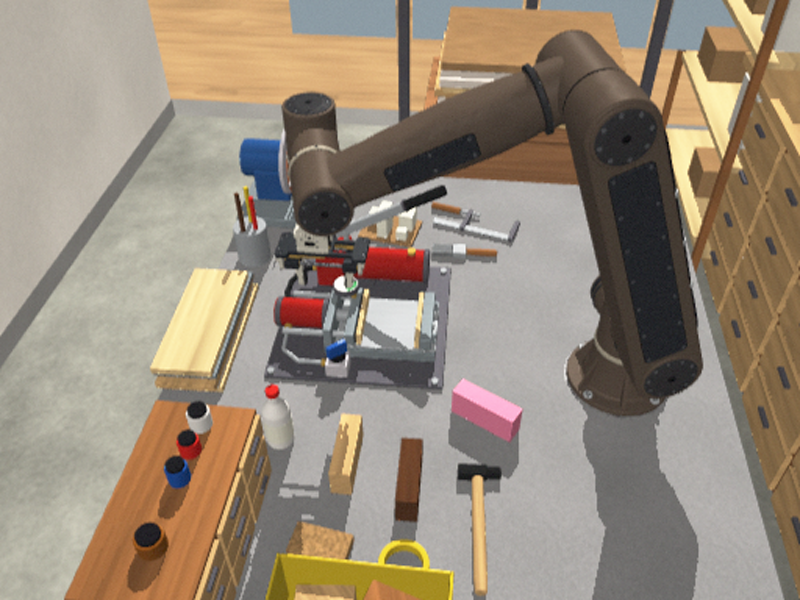

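Scene: the dark half is at (556,362), the light half at (519,399) and the pink look-alike at (503,290). In the side view, dark is at (409,478), light at (347,452) and pink at (487,408). The dark brown block left of the press fits the description. Next is one enlarged crop to confirm this and measure.

```bash
cat > h.py <<'E'
from plant import r
import cv2, numpy as np
from scipy.spatial.transform import Rotation as Ro
def cal(n):
    c=r.get_calibration(n); return np.array(c["K"],float),cv2.Rodrigues(np.array(c["rvec"],float))[0],np.ravel(c["tvec"]).astype(float)
def ray(c,uv,z):
    K,R,t=c; d=R.T@np.linalg.solve(K,[uv[0],uv[1],1.]); o=-R.T@t
    return o+d*(z-o[2])/d[2]
def proj(c,P):
    K,R,t=c; p=(R@np.atleast_2d(P).T).T+t; q=(K@p.T).T; return q[:,:2]/q[:,2:]
def crop(im,x0,y0,x1,y1,s,name):
    cv2.imwrite(f"pics/{name}.png",cv2.resize(im[y0:y1,x0:x1,::-1],None,fx=s,fy=s,interpolation=cv2.INTER_CUBIC))
E
python3 - <<'E'
from h import *
im=r.capture("side"); np.save("side0.npy",im); crop(im,165,165,345,340,3.4,"s1")
im=r.capture("scene"); np.save("scene0.npy",im)
E
```

```text
(no output)
```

View pics/s1.png

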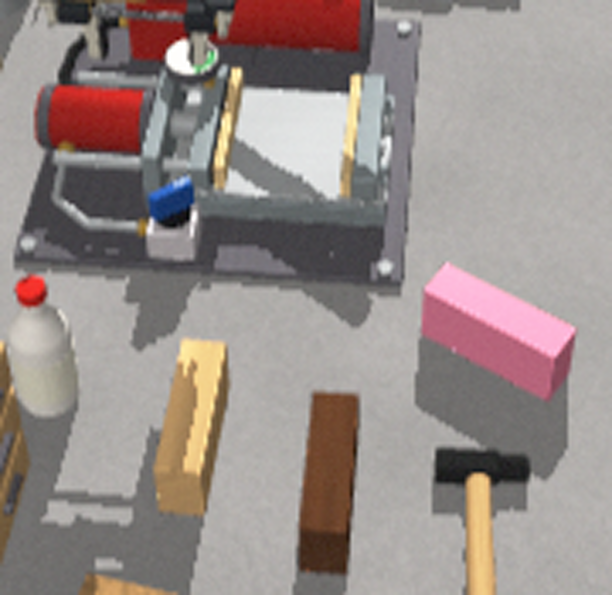

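```bash
python3 - <<'E'
from h import *
c=cal("side")
for n,z,pts in [("dark",.07,[(314,393),(358,396),(350,508),(301,502)]),("light",.07,[(183,339),(228,343),(205,472),(160,468)]),
 ("fence ply top L/R far, near",.079,[(350,76),(361,77),(352,193),(342,191)]),
 ("jaw ply top",.079,[(233,69),(243,70),(225,163),(215,160)]),
 ("plate",.01,[(420,22),(402,290),(15,265)]),("bolts",.015,[(403,28),(385,267),(28,243)]),
 ("blue bar top",.095,[(148,202),(192,181)]),("pink",.07,[(447,264),(575,330),(424,290),(553,357)])]:
    print(n,[np.round(ray(c,(u/3.4+165-.35,v/3.4+165-.35),z)[:2],3).tolist() for u,v in pts])
E
```

```text
dark [[0.473, 0.285], [0.431, 0.284], [0.427, 0.406], [0.471, 0.405]]
light [[0.607, 0.235], [0.563, 0.235], [0.561, 0.383], [0.602, 0.384]]
fence ply top L/R far, near [[0.482, -0.153], [0.469, -0.153], [0.462, 0.03], [0.472, 0.029]]
jaw ply top [[0.616, -0.15], [0.605, -0.15], [0.602, 0.001], [0.614, -0.002]]
plate [[0.411, -0.338], [0.401, 0.099], [0.815, 0.11]]
bolts [[0.431, -0.319], [0.421, 0.074], [0.807, 0.082]]
blue bar top [[0.67, 0.082], [0.629, 0.047]]
pink [[0.356, 0.11], [0.227, 0.182], [0.377, 0.147], [0.248, 0.218]]
```

The crop confirms it: dark half top at crop (329,450), light half at (195,405), and the pink look-alike at (500,330), which I leave alone. The press shows yaw of about 1.3°. Next is the wrist view from here, above the press.

```bash
python3 - <<'E'
from h import *
c=cal("wrist"); im=r.capture("wrist"); np.save("w0.npy",im); crop(im,0,0,512,384,1.5625,"w0")
K,R,t=c; print(np.round(K,1).tolist(),np.round(-R.T@t,3),np.round(R,3).tolist())
print(np.round(proj(c,[(.65,.065,.095),(.47,-.06,.079),(.45,.36,.07)]),0))
E
```

```text
[[273.8, 0.0, 251.0], [0.0, 273.8, 190.4], [0.0, 0.0, 1.0]] [ 0.674 -0.075  0.384] [[-1.0, -0.0, 0.001], [0.0, 0.96, 0.281], [-0.001, 0.281, -0.96]]
[[272. 237.]
 [439. 125.]
 [396. 403.]]
```

View pics/w0.png

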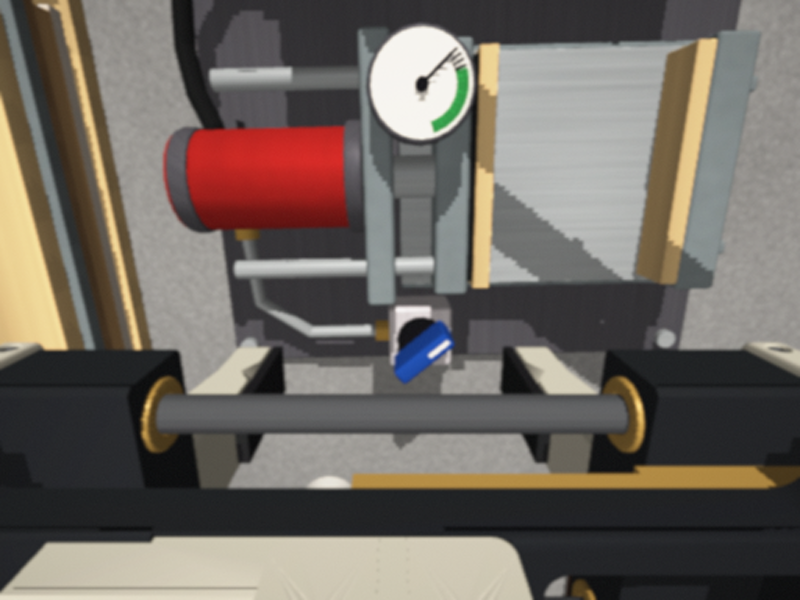

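```bash
python3 - <<'E'
from h import *
c=cal("wrist")
for n,z,pts in [("fence face top",.079,[(697,40),(662,282)]),("fence face bot",.045,[(667,50),(636,278)]),
 ("jaw face top",.079,[(498,45),(490,287)]),("jaw back ply end",.079,[(480,45),(473,287)]),("fence back ends",.079,[(758,33),(712,287)]),("bar",.095,[(393,365),(440,322),(452,340),(408,382)]),
 ("gauge c",.123,[(422,84)]),("bolt",.015,[(666,339)]),("endplate",.095,[(362,30),(370,303)])]:
    print(n,[np.round(ray(c,(u/1.5625-.18,v/1.5625-.18),z)[:2],4).tolist() for u,v in pts])
E
```

```text
fence face top [[0.4814, -0.1558], [0.4756, 0.002]]
fence face bot [[0.4799, -0.1585], [0.4753, 0.0072]]
jaw face top [[0.6071, -0.153], [0.602, 0.0058]]
jaw back ply end [[0.6185, -0.153], [0.6145, 0.0058]]
fence back ends [[0.4437, -0.1597], [0.438, 0.0058]]
bar [[0.6736, 0.0611], [0.6399, 0.0275], [0.6308, 0.0413], [0.6624, 0.075]]
gauge c [[0.6576, -0.1225]]
bolt [[0.4206, 0.0726]]
endplate [[0.6922, -0.1568], [0.6899, 0.0132]]
```

Fence face middle is about (0.478, −0.076), the opening about 126 mm, press yaw about 1.8° and the valve at (0.652, 0.051). These agree with the sizes given. Moving to look at the blocks.

Emit:
carry_out --plan '[[[-0.0373,0.0141,-0.001],[0,0,0],0],[[-0.0373,0.0141,-0.001],[0,0,0],0],[[-0.0373,0.0141,-0.001],[0,0,0],0],[[-0.0373,0.0141,-0.001],[0,0,0],0],[[-0.0373,0.0141,-0.001],[0,0,0],0],[[-0.0373,0.0141,-0.001],[0,0,0],0],[[-0.0373,0.0141,-0.001],[0,0,0],0],[[-0.0373,0.0141,-0.001],[0,0,0],0],[[-0.0373,0.0141,-0.001],[0,0,0],0],[[-0.0373,0.0141,-0.001],[0,0,0],0],[[-0.0373,0.0141,-0.001],[0,0,0],0],[[0,0,0],[0,0,0],0]]'

```text
time_s: 1.25
tcp_pos: [0.5175, 0.4159, 0.4152]
eef_rot: [-180.0, 0.1, -89.7]
contact_force: [0.5, -0.5, 0.5]
gripper_width: 0.0875
```

```bash
python3 - <<'E'
from h import *
s=r.get_state(); print(s["time_s"],np.round(s["tcp_pos"],4),np.round(s["eef_rot"],2),np.round(s["joints"],1))
im=r.capture("wrist"); np.save("w1.npy",im); crop(im,0,0,512,384,1.5625,"w1")
E
```

```text
1.25 [0.5175 0.4159 0.4152] [-1.800e+02  5.000e-02 -8.974e+01] [ 55.6  19.2   0.   -0.  -70.8 -55.3]
```

View pics/w1.png

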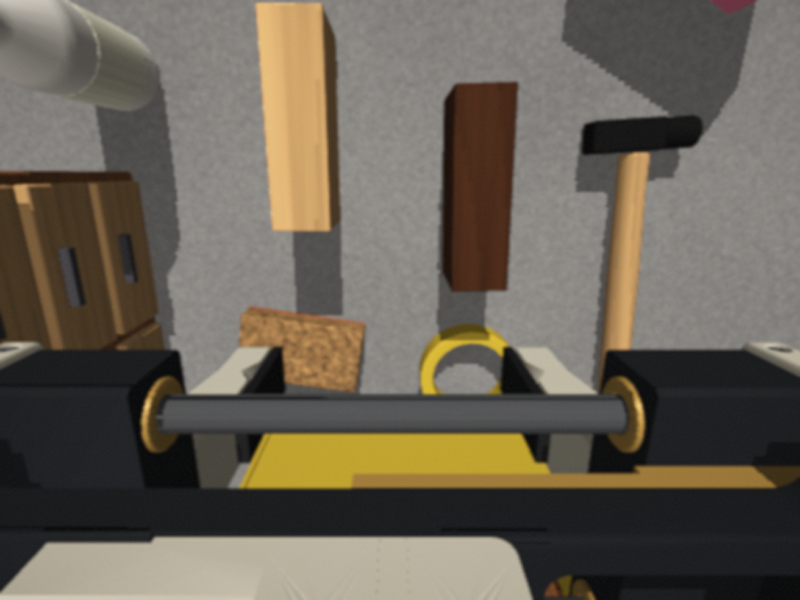

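```bash
python3 - <<'E'
from h import *
s=r.get_state(); print(np.round(s["tcp_pos"],4),np.round(s["eef_rot"],2))
K,R,t=cal("wrist"); cw=-R.T@t-s["tcp_pos"]+np.array([.5175,.4159,.4152]); c=(K,R,-R@cw)
print(np.round(cw,4))
for n,pts in [("dark",[(457,85),(517,82),(508,290),(453,290)]),("light",[(257,3),(322,3),(331,230),(273,230)])]:
    P=np.array([ray(c,(u/1.5625-.18,v/1.5625-.18),.07)[:2] for u,v in pts]); print(n,np.round(P,4).tolist(),P.mean(0).round(4))
E
```

```text
[0.5183 0.4136 0.4151] [ 1.7998e+02 -1.0000e-02 -8.9760e+01]
[0.5172 0.3406 0.3954]
dark [[0.4726, 0.2823], [0.4313, 0.2802], [0.4256, 0.429], [0.4689, 0.4292]] [0.4496 0.3552]
light [[0.6068, 0.2337], [0.564, 0.2335], [0.5634, 0.3825], [0.6073, 0.3827]] [0.5854 0.3081]
```

Emit:
carry_out --plan '[[[0.0195,0.0228,0.02],[0,0,-1.6],0],[[0.0195,0.0228,0.02],[0,0,0],0],[[0.0195,0.0228,0.02],[0,0,0],0],[[0,0,0.036],[0,0,0],0],[[0,0,0.036],[0,0,0],0],[[0,0,0.036],[0,0,0],0],[[0,0,0.02],[0,0,0],0],[[0,0,0.01],[0,0,0],0],[[0,0,0],[0,0,0],0],[[0,0,0],[0,0,0],0]]'

```text
time_s: 2.13
tcp_pos: [0.4531, 0.3506, 0.2182]
eef_rot: [-180.0, -0.0, -88.4]
contact_force: [1.2, 0.3, 0.5]
gripper_width: 0.0875
```

Emit:
carry_out --plan '[[[-0.004,0.003,0],[0,0,0],0],[[0,0,0],[0,0,0],90],[[0,0,0],[0,0,0],160],[[0,0,0],[0,0,0],160],[[0,0,0],[0,0,0],160],[[0,0,0],[0,0,0],160],[[0,0,0],[0,0,0],160],[[0,0,0],[0,0,0],160]]' --grip_force 25

```text
time_s: 2.8
tcp_pos: [0.4495, 0.3545, 0.2177]
eef_rot: [-180.0, 0.0, -88.4]
contact_force: [1.9, 0.0, 0.6]
gripper_width: 0.047
```

Emit:
carry_out --plan '[[[0,0,0],[0,0,0],200],[[0,0,0],[0,0,0],200],[[0,0,0],[0,0,0],200]]'

```text
time_s: 3.05
tcp_pos: [0.4497, 0.3545, 0.2178]
eef_rot: [-180.0, 0.0, -88.4]
contact_force: [1.3, 0.1, 0.5]
gripper_width: 0.0436
```

Emit:
carry_out --plan '[[[0,0,-0.02],[0,0,0],200],[[0,0,-0.04],[0,0,0],200],[[0,0,-0.04],[0,0,0],200],[[0,0,-0.04],[0,0,0],200],[[0.03,-0.004,-0.02],[0,0,0],200],[[0.038,-0.004,0],[0,0,0],200],[[0.038,-0.004,0],[0,0,0],200],[[0.038,-0.004,0],[0,0,0],200],[[0.038,-0.004,0],[0,0,0],200],[[0.038,-0.004,0],[0,0,0],200],[[0.038,-0.004,0],[0,0,0],200],[[0.038,-0.004,0],[0,0,0],200]]'

```text
time_s: 4.05
tcp_pos: [0.489, 0.0576, 0.3773]
eef_rot: [179.9, 0.0, -88.4]
contact_force: [1.3, -0.9, -2.0]
gripper_width: 0.0437
```

Emit:
carry_out --plan '[[[0.038,-0.004,0],[0,0,0],200],[[0.038,-0.004,0],[0,0,0],200],[[0.038,-0.004,0],[0,0,0],200],[[0.02,-0.004,0],[0,0,0],200],[[0,0,0],[0,0,0],200],[[0,0,0],[0,0,0],200],[[0,0,0],[0,0,0],200]]'

```text
time_s: 4.63
tcp_pos: [0.5091, -0.074, 0.3771]
eef_rot: [179.9, 0.0, -88.5]
contact_force: [0.3, 0.3, -2.0]
gripper_width: 0.0439
```

Emit:
carry_out --plan '[[[0.001,0,0.035],[0,0,-0.2],200],[[0.001,0,0.035],[0,0,0],200],[[0,0,0.025],[0,0,0],200],[[0,0,0.011],[0,0,0],200],[[0,0.003,0.004],[0,0,0],200],[[0,0.002,0],[0,0,0],200],[[0,0,0],[0,0,0],200],[[0,0,0],[0,0,0],200]]'

```text
time_s: 5.3
tcp_pos: [0.5049, -0.0757, 0.269]
eef_rot: [-179.9, 0.0, -88.1]
contact_force: [0.2, -0.3, -1.8]
gripper_width: 0.044
```

```bash
python3 - <<'E'
from h import *
s=r.get_state(); print(s["time_s"],np.round(s["tcp_pos"],4),np.round(s["eef_rot"],2),np.round(s["contact_force"],2))
im=r.capture("wrist"); np.save("w2.npy",im); crop(im,0,0,512,384,1.5625,"w2")
E
```

```text
5.3 [ 0.5049 -0.0757  0.269 ] [-1.7987e+02  1.0000e-02 -8.8140e+01] [ 0.2  -0.33 -1.81]
```

View pics/w2.png

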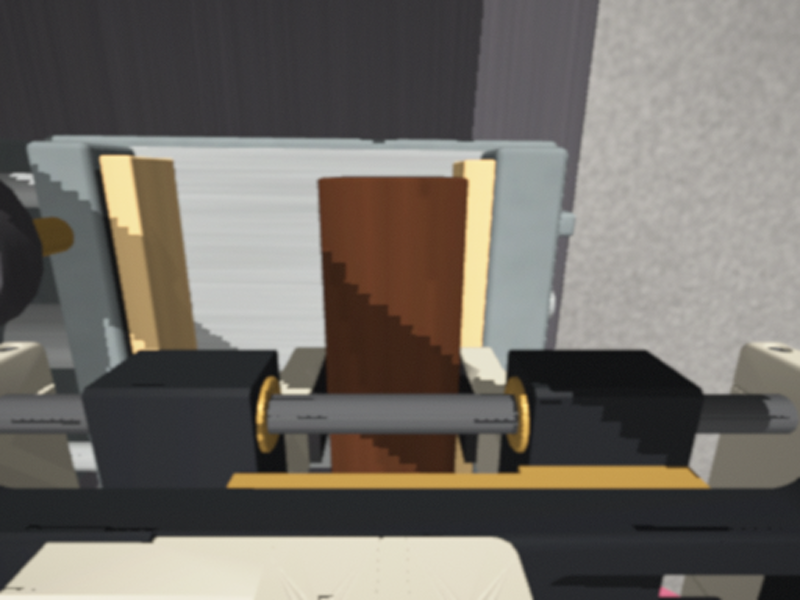

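```bash
python3 - <<'E'
from h import *
c=cal("wrist")
f=lambda u,v,z: np.round(ray(c,(u/1.5625-.18,v/1.5625-.18),z),4)
print("block far",f(320,179,.1212),f(467,179,.1212),"45%",f(462,345,.1212))
print("fence far",f(494,160,.079),f(455,163,.079),"jaw far",f(102,156,.079),f(134,156,.079))
print("jaw face",f(134,156,.079),f(156,350,.079), "jaw ply bottom", f(176,160,.045))
print("bed far",f(330,148,.045))
E
```

```text
block far [ 0.528  -0.1486  0.1212] [ 0.4856 -0.1499  0.1212] 45% [ 0.4831 -0.0985  0.1212]
fence far [ 0.469  -0.1568  0.079 ] [ 0.4837 -0.1552  0.079 ] jaw far [ 0.6173 -0.1535  0.079 ] [ 0.6052 -0.1539  0.079 ]
jaw face [ 0.6052 -0.1539  0.079 ] [ 0.6066 -0.0744  0.079 ] jaw ply bottom [ 0.606  -0.1533  0.045 ]
bed far [ 0.5359 -0.1607  0.045 ]
```

Dark half (top 320–467, far end row 179) hovers just in front of the fence, and its far end is about 6 mm inside the fence's end, so it's centred. Closing the gap gently.

Emit:
carry_out --plan '[[[0.0007,0.001,0],[0,0,0],200],[[0,0.001,0.001],[0,0,0],200],[[0,0.001,0],[0,0,0],200],[[0,0.001,0],[0,0,0],200],[[0,0,0],[0,0,0],200],[[0,0,0],[0,0,0],200]]'

```text
time_s: 5.85
tcp_pos: [0.5013, -0.077, 0.2671]
eef_rot: [-179.9, 0.0, -88.2]
contact_force: [3.8, -1.2, -2.6]
gripper_width: 0.0438
```

Emit:
carry_out --plan '[[[0,0.001,0.001],[0,0,0],200],[[0,0.0005,0.001],[0,0,0],200],[[0,0,0],[0,0,0],200],[[0,0,0],[0,0,0],200]]'

```text
time_s: 6.18
tcp_pos: [0.5008, -0.0769, 0.2658]
eef_rot: [-179.7, 0.0, -88.2]
contact_force: [6.0, -0.5, -1.2]
gripper_width: 0.0442
```

Emit:
carry_out --plan '[[[0,0,0.001],[0,0,0],200],[[0,0,0.001],[0,0,0],200],[[0,0,0],[0,0,0],200],[[0,0,0.001],[0,0,0],200],[[0,0,0],[0,0,0],200]]'

```text
time_s: 6.6
tcp_pos: [0.5008, -0.0767, 0.2629]
eef_rot: [-179.7, 0.0, -88.2]
contact_force: [6.4, 0.6, 1.7]
gripper_width: 0.0438
```

Emit:
carry_out --plan '[[[0,0,0.001],[0,0,0],200],[[0,0,0],[0,0,0],200]]'

```text
time_s: 6.77
tcp_pos: [0.5009, -0.0766, 0.2627]
eef_rot: [-179.7, 0.0, -88.1]
contact_force: [1.7, 2.8, 10.8]
gripper_width: 0.0436
```

Emit:
carry_out --plan '[[[0,0,0],[0,0,0],60],[[0,0,0],[0,0,0],40],[[0,0,0],[0,0,0],0],[[0,0,0],[0,0,0],0],[[0,0,-0.01],[0,0,0],0],[[0,0,-0.03],[0,0,0],0],[[0,0,-0.04],[0,0,0],0],[[0,0,-0.035],[0,0,0],0]]'

```text
time_s: 7.43
tcp_pos: [0.4986, -0.0773, 0.3778]
eef_rot: [179.9, -0.0, -88.2]
contact_force: [1.1, 0.0, -0.7]
gripper_width: 0.0863
```

```bash
python3 - <<'E'
from h import *
c=cal("side"); print("cap",[ray(c,(u/3.4+164.65,v/3.4+164.65),.16).round(3) for u,v in [(31,288)]],"base",ray(c,(45/3.4+164.65,400/3.4+164.65),.0).round(3))
c=cal("scene"); print("cap",ray(c,(480/1.5625,423/1.5625),.163).round(3))
s=r.get_state(); print(s["tcp_pos"],s["eef_rot"],s["contact_force"],s["time_s"])
E
```

```text
cap [array([0.741, 0.262, 0.16 ])] base [0.745 0.272 0.   ]
cap [0.743 0.265 0.163]
[ 0.49863203 -0.07728676  0.37781801] [ 1.79926475e+02 -3.94864615e-02 -8.81879396e+01] [ 1.11716956  0.00458179 -0.65650718] 7.4333
```

Emit:
carry_out --plan '[[[-0.0361,-0.009,0],[0,0,0],0],[[-0.0361,-0.009,0],[0,0,0],0],[[-0.0361,-0.009,0],[0,0,0],0],[[-0.0361,-0.009,0],[0,0,0],0],[[-0.0361,-0.009,0],[0,0,0],0],[[-0.0361,-0.009,0],[0,0,0],0],[[-0.0361,-0.009,0],[0,0,0],0],[[-0.0361,-0.009,0],[0,0,0],0],[[-0.0361,-0.009,0],[0,0,0],0],[[-0.0361,-0.009,0],[0,0,0],0],[[-0.0361,-0.009,0],[0,0,0],0],[[0,0,0.02],[0,0,1.8],0]]'

```text
time_s: 8.43
tcp_pos: [0.5872, 0.329, 0.359]
eef_rot: [-179.7, 0.2, -89.7]
contact_force: [1.1, 0.4, 0.7]
gripper_width: 0.0877
```

Emit:
carry_out --plan '[[[0,0,0.035],[0,0,0],0],[[0,0,0.035],[0,0,0],0],[[0,0,0.03],[0,0,0],0],[[0,0,0.02],[0,0,0],0],[[0,0,0.012],[0,0,0],0],[[0,0,0],[0,0,0],0],[[0,0,0],[0,0,0],0]]'

```text
time_s: 9.02
tcp_pos: [0.5858, 0.3231, 0.2242]
eef_rot: [180.0, -0.0, -90.0]
contact_force: [0.5, 0.6, 0.7]
gripper_width: 0.0879
```

Emit:
carry_out --plan '[[[0,0,0.0065],[0,0,0],60],[[0,0,0],[0,0,0],120],[[0,0,0],[0,0,0],200],[[0,0,0],[0,0,0],200],[[0,0,0],[0,0,0],200],[[0,0,0],[0,0,0],200],[[0,0,0],[0,0,0],200],[[0,0,0],[0,0,0],200],[[0,0,0],[0,0,0],200],[[0,0,0],[0,0,0],200]]'

```text
time_s: 9.85
tcp_pos: [0.5858, 0.3231, 0.2175]
eef_rot: [-180.0, 0.0, -90.0]
contact_force: [0.9, -0.3, 2.6]
gripper_width: 0.0439
```

Emit:
carry_out --plan '[[[0,0,-0.02],[0,0,0],200],[[0,0,-0.04],[0,0,0],200],[[0,0,-0.04],[0,0,0],200],[[0,0,-0.04],[0,0,0],200],[[0.03,0.0015,-0.02],[0,0,0],200],[[0.039,0.0015,0],[0,0,0],200],[[0.039,0.0015,0],[0,0,0],200],[[0.039,0.0015,0],[0,0,0],200],[[0.039,0.0015,0],[0,0,0],200],[[0.039,0.0015,0],[0,0,0],200],[[0.039,0.0015,0],[0,0,0],200],[[0.039,0.0015,0],[0,0,0],200]]'

```text
time_s: 10.85
tcp_pos: [0.5725, 0.0182, 0.3765]
eef_rot: [179.9, 0.0, -90.0]
contact_force: [0.7, -0.2, -2.8]
gripper_width: 0.044
```

Emit:
carry_out --plan '[[[0.039,0.0015,0],[0,0,-1.8],200],[[0.03,0.0015,0],[0,0,0],200],[[0.01,0.0005,0],[0,0,0],200],[[0,0,0],[0,0,0],200],[[0,0,0],[0,0,0],200],[[0,0,0],[0,0,0],200],[[0,0,0],[0,0,0],200]]'

```text
time_s: 11.43
tcp_pos: [0.5713, -0.0581, 0.3769]
eef_rot: [180.0, 0.0, -88.1]
contact_force: [0.2, 0.5, -3.0]
gripper_width: 0.044
```

Emit:
carry_out --plan '[[[0,0,0.035],[0,0,0],200],[[0,0,0.035],[0,0,0],200],[[0,0,0.025],[0,0,0],200],[[0,0,0.01],[0,0,0],200],[[0,0,0.004],[0,0,0],200],[[0,0,0],[0,0,0],200],[[0,0,0],[0,0,0],200]]'

```text
time_s: 12.02
tcp_pos: [0.5722, -0.0586, 0.2696]
eef_rot: [-179.9, -0.0, -88.1]
contact_force: [0.0, 0.1, -1.9]
gripper_width: 0.0437
```

```bash
python3 - <<'E'
from h import *
s=r.get_state(); print(s["time_s"],np.round(s["tcp_pos"],4),np.round(s["eef_rot"],2),np.round(s["contact_force"],2))
im=r.capture("wrist"); np.save("w3.npy",im); crop(im,0,0,512,384,1.5625,"w3")
E
```

```text
12.0167 [ 0.5722 -0.0586  0.2696] [-179.88   -0.    -88.14] [ 0.04  0.12 -1.86]
```

View pics/w3.png

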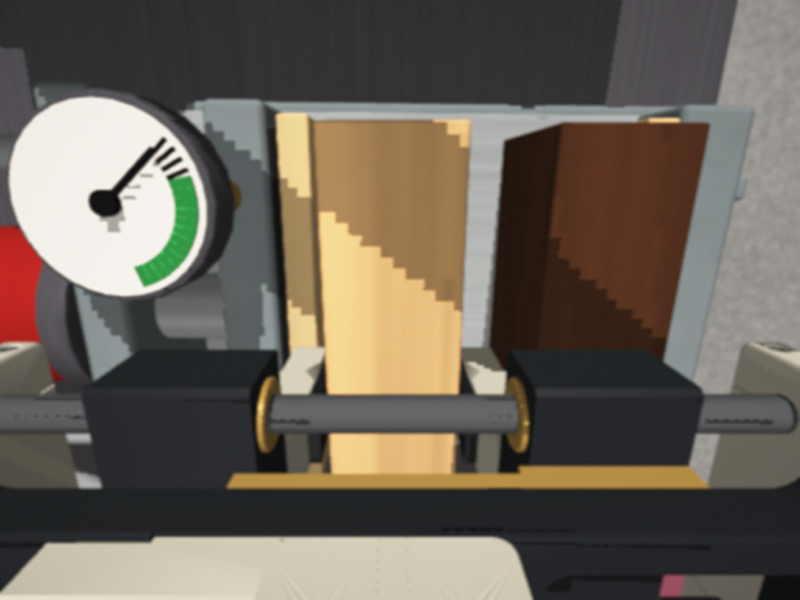

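```bash
python3 - <<'E'
from h import *
c=cal("wrist")
f=lambda u,v,z: np.round(ray(c,(u/1.5625-.18,v/1.5625-.18),z),4)
print("light far",f(315,121,.122),f(469,121,.122),"dark far",f(562,124,.115),f(708,125,.115),"dark inner",f(545,345,.115))
print("jaw face",f(310,115,.079))
print("fence ply far",f(660,119,.079))
E
```

```text
light far [ 0.5964 -0.147   0.122 ] [ 0.5536 -0.1484  0.122 ] dark far [ 0.5251 -0.1492  0.115 ] [ 0.4823 -0.1503  0.115 ] dark inner [ 0.5208 -0.0795  0.115 ]
jaw face [ 0.6057 -0.1534  0.079 ]
fence ply far [ 0.476  -0.1562  0.079 ]
```

The light half (315–469) is level with the dark one (562–708) at the far ends to within about 0.5 mm, with 28 mm of finger room to the dark half and 9 mm to the jaw. The needle is at zero. Setting it down.

Emit:
carry_out --plan '[[[0,0.001,0.002],[0,0,0],200],[[0,0,0.002],[0,0,0],200],[[0,0,0.001],[0,0,0],200],[[0,0,0.001],[0,0,0],200],[[0,0,0.001],[0,0,0],200],[[0,0,0],[0,0,0],200]]'

```text
time_s: 12.57
tcp_pos: [0.5704, -0.0591, 0.2624]
eef_rot: [-180.0, -0.0, -88.2]
contact_force: [-3.6, 3.1, 8.5]
gripper_width: 0.0434
```

Emit:
carry_out --plan '[[[0,0,0],[0,0,0],112],[[0,0,0],[0,0,0],112],[[0,0,0],[0,0,0],112],[[0,0,0],[0,0,0],112]]'

```text
time_s: 12.9
tcp_pos: [0.5704, -0.0592, 0.2612]
eef_rot: [-180.0, -0.0, -88.2]
contact_force: [0.5, -0.0, -0.3]
gripper_width: 0.0489
```

Emit:
carry_out --plan '[[[0,0,-0.01],[0,0,0],112],[[0,0,-0.03],[0,0,0],112],[[0,0,-0.03],[0,0,0],112],[[0,0,-0.03],[0,0,0],174],[[-0.0269,-0.0213,0],[0,0,0],174],[[-0.0269,-0.0213,0],[0,0,0],174],[[-0.0269,-0.0213,0],[0,0,0],174],[[-0.0269,-0.0213,0],[0,0,0],174],[[0,0,0],[0,0,6.9],174],[[0,0,0],[0,0,6.9],174],[[0,0,0],[0,0,6.9],174],[[0,0,0],[0,0,6.9],174]]'

```text
time_s: 13.9
tcp_pos: [0.6522, 0.0514, 0.3617]
eef_rot: [-180.0, -0.0, -116.1]
contact_force: [0.0, -0.4, -0.6]
gripper_width: 0.028
```

Emit:
carry_out --plan '[[[0,0,0],[0,0,6.9],174],[[0,0,0],[0,0,6.9],174],[[0,0,0],[0,0,6.9],174],[[0,0,0],[0,0,0],174],[[0,0,0],[0,0,0],174],[[0,0,0],[0,0,0],174]]'

```text
time_s: 14.4
tcp_pos: [0.6521, 0.0511, 0.3616]
eef_rot: [-180.0, 0.0, -136.3]
contact_force: [-1.0, 0.8, 0.2]
gripper_width: 0.0281
```

```bash
python3 - <<'E'
from h import *
s=r.get_state(); print(s["time_s"],np.round(s["tcp_pos"],4),np.round(s["eef_rot"],2),np.round(s["joints"],1),s["gripper_width"])
im=r.capture("scene"); np.save("sc1.npy",im); ws=r.capture("wrist"); np.save("w4.npy",ws)
a=cv2.resize(im[120:290,150:320],(560,560),interpolation=cv2.INTER_CUBIC)
crop(ws,0,0,512,384,1.5625,"w4"); cv2.imwrite("pics/sc1.png",a[...,::-1])
E
```

```text
14.4 [0.6521 0.0511 0.3616] [-1.7999e+02  2.0000e-02 -1.3627e+02] [ 21.5  20.2  -5.6   0.  -64.2 -67.8] 0.02812842272475661
```

View pics/w4.png

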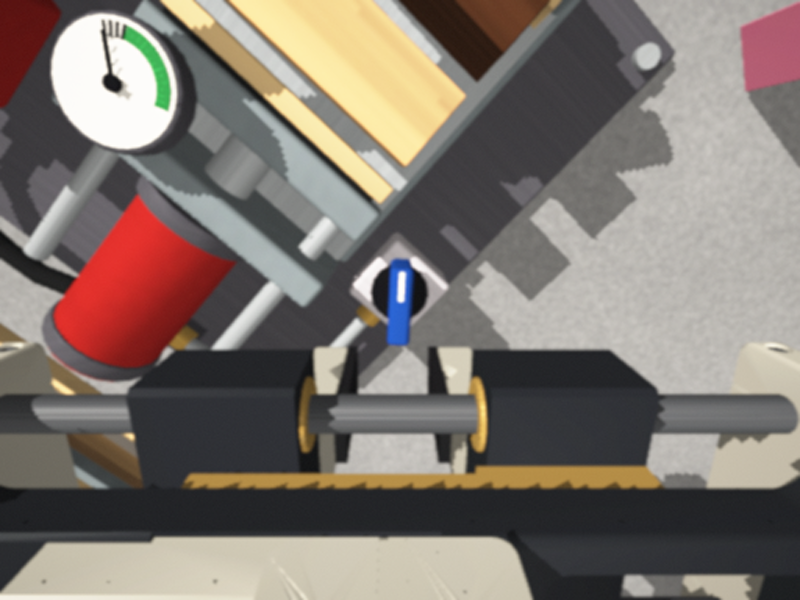

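```bash
python3 - <<'E'
from h import *
c=cal("wrist"); s=r.get_state(); print(np.round(s["tcp_pos"],4))
P=np.array([ray(c,(u/1.5625-.18,v/1.5625-.18),.095)[:2] for u,v in [(391,260),(411,261),(408,345),(389,344)]])
print(P.round(4).tolist(),P.mean(0).round(4)); d=P[0]+P[1]-P[2]-P[3]; print(np.degrees(np.arctan2(d[1],d[0])))
Rt=Ro.from_euler("xyz",s["eef_rot"],degrees=True).as_matrix(); print("tool delta",Rt.T@(np.r_[P.mean(0),.247]-s["tcp_pos"]))
E
```

```text
[0.6521 0.0511 0.3614]
[[0.6326, 0.0326], [0.625, 0.0415], [0.6641, 0.0772], [0.6718, 0.0682]] [0.6484 0.0549]
-137.69959433076266
tool delta [5.62170050e-05 5.30730324e-03 1.14355351e-01]
```

```bash
python3 - <<'E'
from h import *
a=np.load("side0.npy").astype(int); 
for n,im,(x0,y0,x1,y1) in [("side",a,(200,210,230,235)),("scene",np.load("scene0.npy").astype(int),(250,222,275,255)),("scene",np.load("sc1.npy").astype(int),(250,222,275,255))]:
    b=(im[...,2]>im[...,0]+50)&(im[...,2]>90); m=np.zeros_like(b); m[y0:y1,x0:x1]=b[y0:y1,x0:x1]
    v,u=np.nonzero(m); 
    if len(u): print(n,len(u),u.mean(),v.mean(),[ray(cal(n),(u.mean(),v.mean()),z)[:2].round(4) for z in (.078,.086)])
w=np.load("w4.npy").astype(int); b=(w[...,2]>w[...,0]+50)&(w[...,2]>90); v,u=np.nonzero(b); print("w4",len(u),u.mean(),v.mean(),ray(cal("wrist"),(u.mean(),v.mean()),.09)[:2].round(4))
E
```

```text
side 108 214.8148148148148 222.87962962962962 [array([0.6515, 0.0576]), array([0.6496, 0.065 ])]
scene 67 261.4776119402985 236.71641791044777 [array([0.6501, 0.0553]), array([0.6542, 0.0573])]
scene 67 261.4776119402985 236.71641791044777 [array([0.6501, 0.0553]), array([0.6542, 0.0573])]
w4 729 255.04663923182443 194.27709190672152 [0.6499 0.0556]
```

Emit:
carry_out --plan '[[[-0.001,0.004,0.02],[0,0,1.0],174],[[0,0,0.035],[0,0,0],174],[[0,0,0.03],[0,0,0],174],[[0,0,0.015],[0,0,0],174],[[0,0,0.008],[0,0,0],174],[[0,0,0.005],[0,0,0],174],[[0,0,0],[0,0,0],174],[[0,0,0],[0,0,0],174]]'

```text
time_s: 15.17
tcp_pos: [0.6506, 0.0548, 0.2492]
eef_rot: [-180.0, 0.1, -137.5]
contact_force: [0.5, -0.4, 0.1]
gripper_width: 0.028
```

Emit:
carry_out --plan '[[[0,0,0],[0,0,0],230],[[0,0,0],[0,0,0],255],[[0,0,0],[0,0,0],255],[[0,0,0],[0,0,0],255],[[0,0,0],[0,0,0],255]]' --grip_force 20

```text
time_s: 15.58
tcp_pos: [0.65, 0.0551, 0.2493]
eef_rot: [-180.0, 0.1, -137.5]
contact_force: [-3.9, 4.2, 5.8]
gripper_width: 0.0138
```

Emit:
carry_out --plan '[[[0,0.0007,0],[0,0,0],255],[[0,0,0],[0,0,6],255],[[0,0,0],[0,0,7],255],[[0,0,0],[0,0,7],255],[[0,0,0],[0,0,7],255],[[0,0,0],[0,0,7],255],[[0,0,0],[0,0,7],255],[[0,0,0],[0,0,7],255]]' --grip_force 45

```text
time_s: 16.25
tcp_pos: [0.6496, 0.0562, 0.2493]
eef_rot: [179.9, 0.1, 174.2]
contact_force: [-3.9, 8.5, 6.6]
gripper_width: 0.0135
```

```bash
python3 - <<'E'
from h import *
s=r.get_state(); print({k:np.round(s[k],2) for k in ("time_s","tcp_pos","eef_rot","joints","contact_force","moment","gripper_width")})
E
```

```text
{'time_s': np.float64(16.25), 'tcp_pos': array([0.65, 0.06, 0.25]), 'eef_rot': array([1.7990e+02, 8.0000e-02, 1.7421e+02]), 'joints': array([ 2.2040e+01,  2.5820e+01, -1.3050e+01, -6.0000e-02, -5.1020e+01,
       -1.1779e+02]), 'contact_force': array([-3.89,  8.47,  6.58]), 'moment': array([2.65, 1.55, 0.18]), 'gripper_width': np.float64(0.01)}
```

Emit:
carry_out --plan '[[[0,0.001,0],[0,0,7],255],[[0,0,0],[0,0,7],255],[[0,0,0],[0,0,7],255],[[0,0,0],[0,0,7],255],[[0,0,0],[0,0,3],255],[[0,0,0],[0,0,0],255],[[0,0,0],[0,0,0],255]]'

```text
time_s: 16.83
tcp_pos: [0.6499, 0.0571, 0.2493]
eef_rot: [179.9, 0.0, 143.5]
contact_force: [-2.4, 6.0, 6.0]
gripper_width: 0.0136
```

```bash
python3 - <<'E'
from h import *
s=r.get_state(); print({k:np.round(s[k],3) for k in ("time_s","tcp_pos","eef_rot","contact_force","moment","gripper_width")})
E
```

```text
{'time_s': np.float64(16.833), 'tcp_pos': array([0.65 , 0.057, 0.249]), 'eef_rot': array([1.79869e+02, 4.00000e-02, 1.43511e+02]), 'contact_force': array([-2.441,  6.006,  6.014]), 'moment': array([ 1.942,  1.053, -0.194]), 'gripper_width': np.float64(0.014)}
```

Emit:
carry_out --plan '[[[0,0,0],[0,0,0],174],[[0,0,0],[0,0,0],174],[[0,0,0],[0,0,0],174],[[0,0,-0.02],[0,0,0],174],[[0,0,-0.04],[0,0,0],174],[[0,0,-0.04],[0,0,0],174],[[0,0,-0.04],[0,0,0],255],[[0,0,-0.04],[0,0,0],255],[[0,0,-0.04],[0,0,0],255],[[0,0,0],[0,0,0],255]]' --grip_force 20

```text
time_s: 17.67
tcp_pos: [0.6506, 0.0555, 0.478]
eef_rot: [179.5, 0.6, 143.5]
contact_force: [0.2, 0.5, 1.7]
gripper_width: 0.0067
```

```bash
python3 - <<'E'
from h import *
s=r.get_state(); print(s["time_s"],np.round(s["tcp_pos"],4),np.round(s["eef_rot"],2))
def P(n): K,R,t=cal(n); return K@np.c_[R,t]
for nm,a,b in [("grip mid",(425,197),(311,216)),("grip end",(446,189),(322,199)),("grip start",(403,205),(300,234))]:
    X=cv2.triangulatePoints(P("side"),P("scene"),np.array(a)/1.5625,np.array(b)/1.5625); X=(X[:3]/X[3]).ravel(); print(nm,X.round(3),(proj(cal("side"),X)*1.5625).round(0),(proj(cal("scene"),X)*1.5625).round(0))
for n in ("scene","side"):
    np.save(n+"2.npy",r.capture(n))
w=np.load("side2.npy"); v=np.load("scene2.npy")
g=np.hstack([cv2.resize(w[90:290,160:340],(360,400),interpolation=cv2.INTER_CUBIC),cv2.resize(v[110:290,140:300],(400,450),interpolation=cv2.INTER_CUBIC)[:400]])
cv2.imwrite("pics/m2.png",g[...,::-1])
E
```

```text
17.6667 [0.6506 0.0555 0.478 ] [179.48   0.55 143.52]
grip mid [ 0.479 -0.286  0.275] [[425. 196.]] [[311. 217.]]
grip end [ 0.431 -0.283  0.299] [[445. 190.]] [[322. 197.]]
grip start [ 0.53  -0.286  0.252] [[404. 203.]] [[301. 238.]]
```

View pics/m2.png

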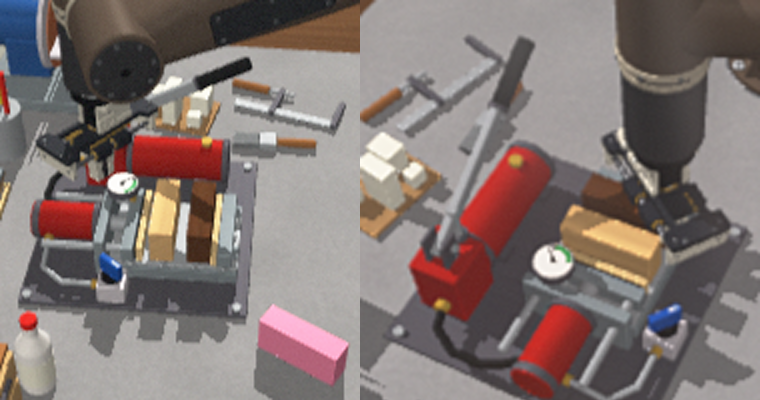

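The valve bar has turned to shut and both halves stand upright. Triangulated grip middle is (0.479, −0.286, 0.275), against 0.279 expected in height. Moving above the grip with closed fingers.

Emit:
carry_out --plan '[[[0,0,-0.03],[0,0,0],255],[[-0.0065,-0.0377,-0.01],[0,0,-2],255],[[-0.0048,-0.0377,0],[0,0,0],255],[[-0.0048,-0.0377,0],[0,0,0],255],[[-0.0048,-0.0377,0],[0,0,0],255],[[-0.0048,-0.0377,0],[0,0,0],255],[[-0.0048,-0.0377,0],[0,0,0],255],[[-0.0048,-0.0377,0],[0,0,0],255],[[-0.0048,-0.0377,0],[0,0,0],255],[[-0.0048,-0.0377,0],[0,0,0],255],[[-0.0048,-0.0377,0],[0,0,0],255],[[0,0,0],[0,0,-7],255]]'

```text
time_s: 18.77
tcp_pos: [0.4729, -0.2862, 0.5068]
eef_rot: [-179.9, -0.2, 152.2]
contact_force: [0.6, 0.9, -0.3]
gripper_width: 0.0003
```

Emit:
carry_out --plan '[[[0,0,0],[0,0,-7],255],[[0,0,0],[0,0,-7],255],[[0,0,0],[0,0,-7],255],[[0,0,0],[0,0,-7],255],[[0,0,0],[0,0,-1.3],255],[[0,0,0],[0,0,0],255],[[0,0,0],[0,0,0],255]]'

```text
time_s: 19.35
tcp_pos: [0.4759, -0.2821, 0.5074]
eef_rot: [180.0, -0.1, -178.4]
contact_force: [0.6, -0.2, 0.3]
gripper_width: 0.0002
```

```bash
python3 - <<'E'
from h import *
s=r.get_state(); print(s["time_s"],np.round(s["tcp_pos"],4),np.round(s["eef_rot"],2),np.round(s["joints"],1),np.round(s["contact_force"],1))
w=r.capture("side"); v=r.capture("scene")
g=np.hstack([cv2.resize(w[60:240,200:360],(400,450),interpolation=cv2.INTER_CUBIC),cv2.resize(v[90:250,130:290],(400,400),interpolation=cv2.INTER_CUBIC).copy() if 0 else cv2.resize(v[90:270,130:290],(400,450),interpolation=cv2.INTER_CUBIC)])
cv2.imwrite("pics/m3.png",g[...,::-1])
E
```

```text
19.35 [ 0.4759 -0.2821  0.5074] [ 1.7998e+02 -8.0000e-02 -1.7842e+02] [-10.4   6.1  -5.   -0.  -78.9 -78. ] [ 0.6 -0.2  0.3]
```

View pics/m3.png

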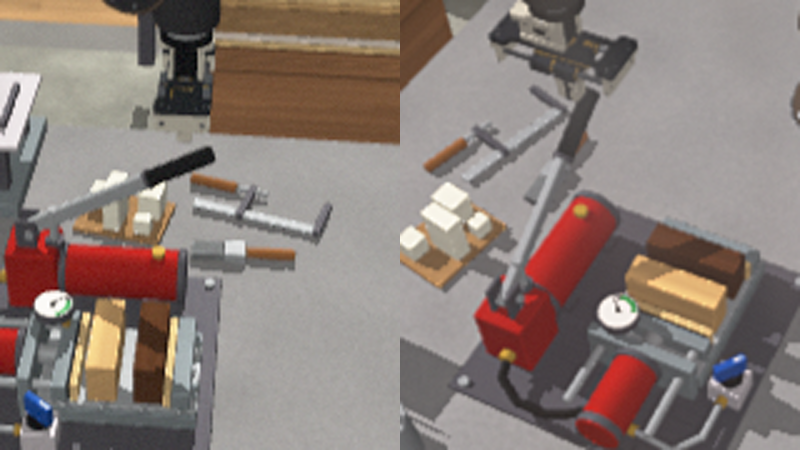

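Emit:
carry_out --plan '[[[0,-0.003,0.012],[0,0,0],255],[[0,0,0.012],[0,0,0],255],[[0,0,0.005],[0,0,0],255],[[0,0,0],[0,0,0],255]]'

```text
time_s: 19.78
tcp_pos: [0.4759, -0.2851, 0.4783]
eef_rot: [180.0, -0.1, -178.3]
contact_force: [0.2, 0.8, 2.4]
gripper_width: 0.0001
```

Emit:
carry_out --plan '[[[0.007,0,0.014],[0,0,0],255],[[0.007,0,0.014],[0,0,0],255],[[0.006,0,0.016],[0,0,0],255],[[0.005,0,0.016],[0,0,0],255],[[0.004,0,0.016],[0,0,0],255],[[0.002,0,0.016],[0,0,0],255],[[0.001,0,0.016],[0,0,0],255],[[0.001,0,0.013],[0,0,0],255],[[0,0,0],[0,0,0],255],[[0,0,0],[0,0,0],255]]'

```text
time_s: 20.62
tcp_pos: [0.4427, -0.2864, 0.3588]
eef_rot: [-180.0, -0.1, -178.2]
contact_force: [-4.1, -1.0, 5.4]
gripper_width: 0.0004
```

Emit:
carry_out --plan '[[[-0.001,0,-0.016],[0,0,0],255],[[-0.002,0,-0.016],[0,0,0],255],[[-0.003,0,-0.016],[0,0,0],255],[[-0.004,0,-0.016],[0,0,0],255],[[-0.005,0,-0.016],[0,0,0],255],[[-0.006,0,-0.016],[0,0,0],255],[[-0.006,0,-0.016],[0,0,0],255],[[-0.006,0,-0.016],[0,0,0],255],[[0,0,-0.001],[0,0,0],255],[[0,0,0],[0,0,0],255],[[0,0,0],[0,0,0],255],[[0,0,0],[0,0,0],255]]'

```text
time_s: 21.62
tcp_pos: [0.4757, -0.2849, 0.4866]
eef_rot: [180.0, -0.0, -178.2]
contact_force: [0.1, -0.5, -0.1]
gripper_width: 0.0004
```

```bash
python3 - <<'E'
from h import *
s=r.get_state(); print(s["time_s"],np.round(s["tcp_pos"],4),np.round(s["contact_force"],1))
w=r.capture("side"); np.save("side3.npy",w); a=np.load("side2.npy"); v=r.capture("scene"); np.save("scene3.npy",v)
# jaw position: gauge dial (white) centroid
for n,z,k in (("side",.123,a),("side",.123,w)):
    m=(k[...,:].min(2)>200); m[:175]=0; m[200:]=0; m[:,:205]=0; m[:,235:]=0; y,x=np.nonzero(m); print(len(x),x.mean(),y.mean(),ray(cal("side"),(x.mean(),y.mean()),z)[:2].round(4))
E
```

```text
21.6167 [ 0.4757 -0.2849  0.4866] [ 0.1 -0.5 -0.1]
97 219.7835051546392 182.1443298969072 [ 0.6603 -0.1121]
98 221.9387755102041 182.40816326530611 [ 0.6519 -0.1115]
```

The jaw moved after the first stroke, so the valve is shut. Continuing with the strokes.

Emit:
carry_out --plan '[[[0.006,0,0.016],[0,0,0],255],[[0.006,0,0.016],[0,0,0],255],[[0.006,0,0.016],[0,0,0],255],[[0.005,0,0.016],[0,0,0],255],[[0.004,0,0.016],[0,0,0],255],[[0.003,0,0.016],[0,0,0],255],[[0.002,0,0.016],[0,0,0],255],[[0.001,0,0.016],[0,0,0],255],[[0,0,0.001],[0,0,0],255],[[0,0,0.001],[0,0,0],255],[[0,0,0],[0,0,0],255]]'

```text
time_s: 22.63
tcp_pos: [0.4424, -0.2864, 0.3575]
eef_rot: [-180.0, -0.1, -178.2]
contact_force: [-4.2, -0.7, 6.3]
gripper_width: 0.0006
```

Emit:
carry_out --plan '[[[-0.001,0,-0.016],[0,0,0],255],[[-0.002,0,-0.016],[0,0,0],255],[[-0.003,0,-0.016],[0,0,0],255],[[-0.004,0,-0.016],[0,0,0],255],[[-0.005,0,-0.016],[0,0,0],255],[[-0.006,0,-0.016],[0,0,0],255],[[-0.006,0,-0.016],[0,0,0],255],[[-0.006,0,-0.016],[0,0,0],255],[[0,0,-0.002],[0,0,0],255],[[0,0,0],[0,0,0],255],[[0,0,0],[0,0,0],255],[[0,0,0],[0,0,0],255]]'

```text
time_s: 23.63
tcp_pos: [0.4756, -0.285, 0.4863]
eef_rot: [180.0, -0.1, -178.2]
contact_force: [1.0, -0.0, 0.1]
gripper_width: 0.0004
```

Emit:
carry_out --plan '[[[0.006,0,0.016],[0,0,0],255],[[0.006,0,0.016],[0,0,0],255],[[0.006,0,0.016],[0,0,0],255],[[0.005,0,0.016],[0,0,0],255],[[0.004,0,0.016],[0,0,0],255],[[0.003,0,0.016],[0,0,0],255],[[0.002,0,0.016],[0,0,0],255],[[0.001,0,0.016],[0,0,0],255],[[0,0,0.001],[0,0,0],255],[[0,0,0.001],[0,0,0],255],[[0,0,0],[0,0,0],255]]'

```text
time_s: 24.55
tcp_pos: [0.4421, -0.2863, 0.3572]
eef_rot: [-180.0, -0.2, -178.2]
contact_force: [-4.4, 0.0, 6.6]
gripper_width: 0.0002
```

Emit:
carry_out --plan '[[[-0.001,0,-0.016],[0,0,0],255],[[-0.002,0,-0.016],[0,0,0],255],[[-0.003,0,-0.016],[0,0,0],255],[[-0.004,0,-0.016],[0,0,0],255],[[-0.005,0,-0.016],[0,0,0],255],[[-0.006,0,-0.016],[0,0,0],255],[[-0.006,0,-0.016],[0,0,0],255],[[-0.006,0,-0.016],[0,0,0],255],[[0,0,-0.002],[0,0,0],255],[[0,0,0],[0,0,0],255],[[0,0,0],[0,0,0],255],[[0,0,0],[0,0,0],255]]'

```text
time_s: 25.55
tcp_pos: [0.4756, -0.2849, 0.4862]
eef_rot: [180.0, -0.1, -178.2]
contact_force: [0.7, 0.4, -0.1]
gripper_width: 0.0002
```

Emit:
carry_out --plan '[[[0.006,0,0.016],[0,0,0],255],[[0.006,0,0.016],[0,0,0],255],[[0.006,0,0.016],[0,0,0],255],[[0.005,0,0.016],[0,0,0],255],[[0.004,0,0.016],[0,0,0],255],[[0.003,0,0.016],[0,0,0],255],[[0.002,0,0.016],[0,0,0],255],[[0.001,0,0.016],[0,0,0],255],[[0,0,0.001],[0,0,0],255],[[0,0,0.001],[0,0,0],255],[[0,0,0],[0,0,0],255]]'

```text
time_s: 26.47
tcp_pos: [0.4416, -0.2865, 0.3568]
eef_rot: [-180.0, -0.2, -178.2]
contact_force: [-6.6, -1.3, 6.4]
gripper_width: 0.0003
```

Emit:
carry_out --plan '[[[-0.001,0,-0.016],[0,0,0],255],[[-0.002,0,-0.016],[0,0,0],255],[[-0.003,0,-0.016],[0,0,0],255],[[-0.004,0,-0.016],[0,0,0],255],[[-0.005,0,-0.016],[0,0,0],255],[[-0.006,0,-0.016],[0,0,0],255],[[-0.006,0,-0.016],[0,0,0],255],[[-0.006,0,-0.016],[0,0,0],255],[[0,0,-0.002],[0,0,0],255],[[0,0,0],[0,0,0],255],[[0,0,0],[0,0,0],255],[[0,0,0],[0,0,0],255]]'

```text
time_s: 27.47
tcp_pos: [0.4755, -0.285, 0.4859]
eef_rot: [180.0, -0.1, -178.2]
contact_force: [-1.7, 0.2, -0.4]
gripper_width: 0.0005
```

```bash
python3 - <<'E'
from h import *
s=r.get_state(); print(s["time_s"],np.round(s["tcp_pos"],4),np.round(s["contact_force"],1))
w=r.capture("side"); v=r.capture("scene"); np.save("side4.npy",w); np.save("scene4.npy",v)
a=cv2.resize(w[165:245,195:295],(500,400),interpolation=cv2.INTER_CUBIC); b=cv2.resize(v[180:260,215:275],(300,400),interpolation=cv2.INTER_CUBIC)
cv2.imwrite("pics/m4.png",np.hstack([a,b])[...,::-1])
E
```

```text
27.4667 [ 0.4755 -0.285   0.4859] [-1.7  0.2 -0.4]
```

View pics/m4.png

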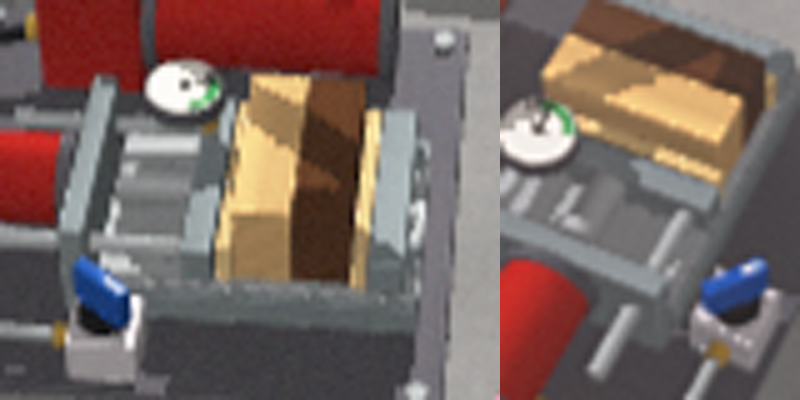

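The halves are together and their ends look level, but the needle can't be read here. Two more strokes (harmless under the relief valve), then a close look at the gauge.

Emit:
carry_out --plan '[[[0.006,0,0.016],[0,0,0],255],[[0.006,0,0.016],[0,0,0],255],[[0.006,0,0.016],[0,0,0],255],[[0.005,0,0.016],[0,0,0],255],[[0.004,0,0.016],[0,0,0],255],[[0.003,0,0.016],[0,0,0],255],[[0.002,0,0.016],[0,0,0],255],[[0.001,0,0.016],[0,0,0],255],[[0,0,0.001],[0,0,0],255],[[0,0,0.001],[0,0,0],255],[[0,0,0],[0,0,0],255]]'

```text
time_s: 28.48
tcp_pos: [0.4417, -0.2866, 0.357]
eef_rot: [-180.0, -0.2, -178.2]
contact_force: [-6.1, -1.2, 8.8]
gripper_width: 0.0007
```

Emit:
carry_out --plan '[[[-0.001,0,-0.016],[0,0,0],255],[[-0.002,0,-0.016],[0,0,0],255],[[-0.003,0,-0.016],[0,0,0],255],[[-0.004,0,-0.016],[0,0,0],255],[[-0.005,0,-0.016],[0,0,0],255],[[-0.006,0,-0.016],[0,0,0],255],[[-0.006,0,-0.016],[0,0,0],255],[[-0.006,0,-0.016],[0,0,0],255],[[0,0,-0.002],[0,0,0],255],[[0,0,0],[0,0,0],255],[[0,0,0],[0,0,0],255],[[0,0,0],[0,0,0],255]]'

```text
time_s: 29.48
tcp_pos: [0.4755, -0.285, 0.486]
eef_rot: [180.0, -0.1, -178.2]
contact_force: [-0.4, -1.0, -0.4]
gripper_width: 0.0008
```

Emit:
carry_out --plan '[[[0.006,0,0.016],[0,0,0],255],[[0.006,0,0.016],[0,0,0],255],[[0.006,0,0.016],[0,0,0],255],[[0.005,0,0.016],[0,0,0],255],[[0.004,0,0.016],[0,0,0],255],[[0.003,0,0.016],[0,0,0],255],[[0.002,0,0.016],[0,0,0],255],[[0.001,0,0.016],[0,0,0],255],[[0,0,0.001],[0,0,0],255],[[0,0,0.001],[0,0,0],255],[[0,0,0],[0,0,0],255]]'

```text
time_s: 30.4
tcp_pos: [0.4414, -0.2865, 0.3567]
eef_rot: [-180.0, -0.2, -178.2]
contact_force: [-5.7, -1.8, 8.2]
gripper_width: 0.0005
```

Emit:
carry_out --plan '[[[-0.001,0,-0.016],[0,0,0],255],[[-0.002,0,-0.016],[0,0,0],255],[[-0.003,0,-0.016],[0,0,0],255],[[-0.004,0,-0.016],[0,0,0],255],[[-0.005,0,-0.016],[0,0,0],255],[[-0.006,0,-0.016],[0,0,0],255],[[-0.006,0,-0.016],[0,0,0],255],[[-0.006,0,-0.016],[0,0,0],255],[[0,0,-0.002],[0,0,0],255],[[0,0,-0.03],[0,0,0],255],[[0,0,0],[0,0,0],255],[[0,0,0],[0,0,0],255]]'

```text
time_s: 31.4
tcp_pos: [0.4758, -0.2852, 0.5177]
eef_rot: [-180.0, 0.1, -178.2]
contact_force: [0.2, 0.4, -0.1]
gripper_width: 0.0007
```

Emit:
carry_out --plan '[[[-0.021,0.0275,0],[0,0,0],255],[[-0.021,0.0275,0],[0,0,0],255],[[-0.021,0.0275,0],[0,0,0],255],[[-0.021,0.0275,0],[0,0,0],255],[[-0.021,0.0275,0],[0,0,0],255],[[-0.021,0.0275,0],[0,0,0],255],[[0,0,0],[0,0,0],255],[[0,0,0],[0,0,0],255],[[0,0,0],[0,0,0],255]]'

```text
time_s: 32.15
tcp_pos: [0.5966, -0.116, 0.5157]
eef_rot: [-180.0, -0.1, -178.2]
contact_force: [0.5, 1.4, 0.9]
gripper_width: 0.0005
```

```bash
python3 - <<'E'
from h import *
s=r.get_state(); print(s["time_s"],np.round(s["tcp_pos"],4))
c=cal("wrist"); im=r.capture("wrist"); np.save("w5.npy",im)
print(proj(c,[(.615,-.123,.123),(.478,-.076,.079),(.652,.055,.09)]).round(0))
cv2.imwrite("pics/w5.png",cv2.resize(im[:230,100:440,::-1],None,fx=2.3,fy=2.3,interpolation=cv2.INTER_CUBIC))
E
```

```text
32.15 [ 0.5966 -0.116   0.5157]
[[245. 181.]
 [281.  81.]
 [359. 202.]]
```

View pics/w5.png

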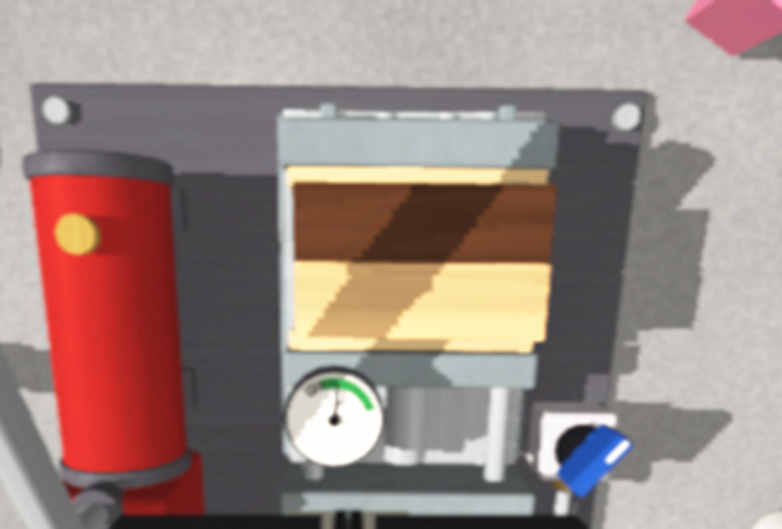

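```bash
python3 - <<'E'
from h import *
c=cal("wrist")
f=lambda u,v,z: ray(c,((u+.5)/2.3+100-.5,(v+.5)/2.3-.5),z)[:2]
a=np.radians(1.8); Q=np.array([[np.cos(a),np.sin(a)],[-np.sin(a),np.cos(a)]]); o=np.array([.478,-.076])
for n,p in [("dark",[(295,184,.115),(556,186,.115),(295,260,.115),(553,262,.115)]),("light",[(295,262,.115),(551,264,.115),(290,345,.115),(546,342,.115)]),("fence ply",[(287,168,.079),(548,170,.079)]),("jaw ply end",[(288,351,.079),(535,351,.079)]),("gauge",[(334,420,.123)]),("bar",[(628,436,.095),(568,486,.095)])]:
    print(n,[(Q@(f(*q)-o)*1000).round(1).tolist() for q in p])
# edge colours along two rows for side edges
im=cv2.cvtColor(np.load("w5.npy"),cv2.COLOR_RGB2GRAY)
for v in (88,95,105,110,122,130,140): print(v,im[v,222:234].tolist(),im[v,332:346].tolist())
E
```

```text
dark [[1.8, -73.4], [2.8, 74.0], [43.1, -74.4], [44.2, 76.1]]
light [[44.2, -74.4], [45.3, 75.0], [92.5, -78.6], [90.7, 76.1]]
fence ply [[-11.0, -80.9], [-9.9, 79.4]]
jaw ply end [[101.4, -83.3], [101.4, 80.6]]
gauge [[137.3, -52.1]]
bar [[155.5, 142.2], [190.9, 105.9]]
88 [189, 203, 217, 222, 204, 158, 102, 75, 75, 77, 81, 80] [79, 79, 81, 80, 80, 79, 79, 80, 78, 72, 69, 68, 71, 70]
95 [188, 201, 215, 220, 201, 155, 105, 84, 82, 85, 84, 84] [70, 72, 70, 70, 71, 70, 71, 68, 67, 66, 68, 70, 68, 70]
105 [157, 189, 210, 221, 212, 172, 116, 87, 83, 84, 85, 85] [80, 80, 80, 79, 80, 80, 79, 72, 68, 69, 68, 69, 68, 69]
110 [161, 194, 214, 224, 217, 176, 116, 81, 77, 79, 78, 78] [75, 75, 77, 76, 76, 77, 76, 72, 69, 69, 68, 68, 69, 69]
122 [163, 193, 210, 223, 227, 227, 228, 228, 228, 229, 229, 228] [222, 219, 219, 218, 219, 213, 181, 119, 75, 69, 70, 70, 69, 70]
130 [159, 194, 214, 224, 228, 230, 232, 232, 232, 232, 232, 232] [226, 226, 226, 226, 219, 190, 129, 80, 69, 70, 70, 69, 69, 70]
140 [160, 196, 212, 222, 225, 228, 236, 240, 241, 242, 241, 241] [239, 239, 238, 236, 212, 147, 86, 70, 70, 69, 71, 71, 71, 70]
```

The needle (334,420 to 338,388) is about 29° past the start of the green arc with the handle up. The blank is clamped, centred, and its ends are level to about 1 mm. The arm is clear, so I'm handing in.

```bash
python3 - <<'E'
from plant import r
print(r.close_job(), r.get_state()["time_s"])
E
```

```text
the job is handed in; nothing more can be done
the job is handed in; nothing more can be done
```

The blank is clamped in the press, and I handed the job in at about 32 s on the robot's clock.

- **Halves:** I set the dark half down against the fence and the light half between it and the jaw, both seated by force feedback. The last wrist view shows them upright and together, centred along the fence, with ends level to about 1 mm.
- **Valve:** I turned the blue valve about 79° clockwise (its stop is 80°). It shows as shut in the pictures, and the jaw moved on the first stroke.
- **Pumping:** I gave six strokes, each to about 0.44 rad by my estimate from the tool height, letting the handle up fully each time.
- **Gauge:** In the last view, with the handle up, the needle lies well inside the green, roughly 0.9 rad. The tool was clear of everything.

Two things did not fully agree. Estimates of the valve position from the different views differed by about 5 mm, so I averaged them; the grip was good. After the fourth stroke the needle could not be read in the outside views, so I gave two extra strokes to be sure.

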